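Slide a soil jar round the guide lane into the optical reader and turn it to face the head

ROBOT

A 7-joint arm with a two-finger parallel gripper is mounted at the origin on the work surface. World frame = base frame: x ahead of the robot, y to its left, z up, the work surface at z = 0. Lengths are in m, angles in rad, forces in N, time in s.
With the tool pointing down it reaches from about 0.35 to 0.9 m from the base axis. Payload 8.1 kg.
Tool frame: the origin (TCP) lies midway between the tips of the shut fingers; the grasp point (between the pads) lies 19 mm behind it; z points along the fingers, y is the direction in which the jaws open and shut (so a half turn about z gives the same grasp; the last joint's range is limited). The gripper opens to 85 mm and grips with 20 to 120 N. Pads are 22 mm wide; open, the fingers measure 114 mm over their backs; the gripper's body (76 mm by 85 mm) begins 54 mm behind the grasp point. The pads swing forward as they close: fully open they stand 13 mm farther back than shut.
Start: joints at [1.027, 0.434, 0.025, 1.573, -0.012, 1.134, -0.075], TCP at [0.267, -0.565, 0.211] pointing down, gripper open.
Joint ranges: [-2.62, 2.62], [-0.44, 2.09], [-1.27, 1.32], [0.08, 2.57], [-1.32, 4.46], [0.12, 2], [-2.74, 2.74]. Speed limits (rad/s): [2.22, 2.22, 3.01, 3.01, 3.14, 3.14, 3.14].

INTERFACE

Orientations are given as a unit quaternion [w, x, y, z].
In Python, from station import manip, imaging gives the robot as it stands.
- The arm moves only by the tool drive_tool, never from a script. Its argument "increments" is a list of rows, each a list of 2 entries, a list of its own where there are three numbers: the shift along the tool's x, y, z in cm, then the turn, a rotation vector about the tool's x, y, z in rad. A call has exactly 5 rows; each row is the pose to reach, as a shift and turn from the pose commanded when the call began, along the tool's axes at that moment; what a row does not reach only later rows make up. A row lasts 1/12 s, in which the tool goes at most 41.7 mm and 7.16 degrees, less where a joint would pass 70% of its speed; a pose out of reach is approached as far as the arm can. A call with a gripper value outside its range is refused whole. "gripper" is the opening, from 0 (shut) to 1 (fully open), set as the call begins (left out, the last holds). The fingers move at their own pace and stop on an object; "squeeze" is the grip in N (left out, the last holds). Time passes only in rows, so rows that repeat a pose let the fingers close, or fill a call up. It gives the time, the measured TCP pose, the force and the opening at its end, in the units of the state.
- manip.observe(): the state, without advancing time (a new reading comes with each control period).
- imaging.read_camera(name): name is "side" or "top"; returns a dict with "color" (384x512x3 uint8, red, green, blue), "intrinsics" (3x3 intrinsics, pixels), "R" (3x3) and "t" (3): a world point X has camera coordinates R X + t. Camera axes: x right, y down, z forward; pixel columns grow to the right and rows downward; lengths in m; the calibration is good to about 2 mm. A picture is of the moment at which its call begins. There is no depth.
- manip.finish_job(): hands the job in, once; it reports no verdict.
The state is a dict: "clock": time; "q": joint angles; "dq": joint speeds; "joint_efforts": joint torques, N m; "tool_pos": TCP position; "tool_rot": TCP orientation; "wrist_force": force on the tool from outside, world axes, zero at the start; "wrist_torque": the same for the moment, N m; "gripper_width": finger opening in m.
Only numpy, scipy, OpenCV 4.12 (cv2) and the standard library are available. Lean on these libraries where they do the work, as an engineer would, in place of code of your own. Each camera call takes 0.05 s, during which the arm holds its last target. There are 200 camera calls.

TASK

Push the clip-top jar, standing on its round carrier, along the guide lane and round the bend until it is fully home in the reader's sprung nest and the catch in the floor has sprung up behind it; push steadily, without ramming the nest or forcing the carrier against the rails. Then turn the jar in the nest until its clip lever points straight back down the lane, directly away from the reading head, so that the sensor spot on the opposite side of the glass faces the head. Leave the other jars and the tube rack where they stand, and let go.

Things in the scene. Friction and masses are not known exactly. Their poses are not given: they have to be found in the camera images.
- lane: Fixed L-shaped guide lane on the bench: steel deck 12 mm thick, aluminium rails both sides, open at its loading end. Origin at bench level where the centre lines of its two straights would cross; x along the exit straight towards the reader, y along the entry straight towards the open end. Rails 112 mm apart inside, tops 29 mm above the bench, 8 mm thick; deck x -77 to 380 mm, y -77 to 278 mm.
- lane_entry (a point): Open loading end: on the entry straight's centre line (lane x = 0, y = 270 mm), deck level. The jar travels from here towards the lane's -y, as far as y = 100 mm, where the bend begins. The rails' inward lips, 98 mm apart and 12 to 17 mm above the deck, overhang the jar's foot, so it cannot be lifted or tipped out; play is 2 mm each side.
- bend_centre (a point): Centre of the bend, deck level: the quarter circle joining the straights has its centre here (lane x = y = 100 mm) and a centre-line radius of 100 mm.
- lane_exit (a point): Start of the exit straight, on its centre line (lane x = 100, y = 0), deck level; its x axis is the way of travel. Ahead the nest is clamped across the rails with a black reading head (34 mm wide, top 41 mm above the deck). Its place is not given and is found by feel: a jar fully home has its axis at lane x = 180 to 200 mm. A read-out unit 67 mm above the bench begins at lane x = 305 mm.
- jar_mid (a point): The jar to move, a squat glass clip-top jar 90 mm across, about 0.6 kg. Point on its axis, 46 mm above the deck (58 above the bench); z up, x from the axis towards the clip lever. Upright glass from 10 to 92 mm above the deck, too wide to grip: push it with closed fingers. Wires reach 96 mm above the deck. Being round it also turns by an unforeseen amount as it is pushed.
- jar_foot (a point): Underside centre of the jar's grey round plastic carrier foot, 108 mm across and 10 mm high, fixed to the jar; it slides on the deck under the lips of the rails. A black 16 mm sensor spot is on the glass on the side opposite the clip lever.
- jar_clip (a point): Centre of the jar's clip lever: a steel flag standing out radially from the glass, 44 to 72 mm from the jar's axis, 10 mm thick, 48 to 86 mm above the deck (60 to 98 mm above the bench). This point is 60 mm from the axis. It may be pushed or pinched to turn the jar, and it passes above the reading head.
- shoe (a joint): Travel in m of the nest's sprung V-shaped shoe, which the jar's foot pushes along the exit: 0 = free, hard stop at 0.011. Spring about 4 N at 0 and 8 N at the stop; with friction and the catch a push of some 8 to 13 N brings the jar home. It reads about 0.007 when the catch holds the jar; if the catch has not sprung up, the spring pushes the jar back out.
- catch (a joint): Angle in rad of the sprung catch in the floor of the exit: a steel flap 46 mm long, 30 mm wide, hinged at its upstream end and sloping up to 7 mm above the deck. 0 = up, about 0.15 = pressed flat while the foot slides over it. It springs up (below 0.02) behind the foot when the shoe is some 4 mm short of its hard stop, and then blocks the way back.
- spare_jar_a: A bystander: clip-top jar 92 mm across and 120 mm high, origin under its centre on the bench. Leave alone.
- spare_jar_b: A second bystander jar of the same kind. Leave alone.
- tube_rack: A bystander: white rack 66 x 190 mm (long along its y) with capped tubes, 82 mm high, origin under its centre on the bench. Leave alone.

How it is judged:
On the way, in this order (a step that is already met when the one before it is completed fails the run):
1. the jar has come round the bend into the exit straight (x of jar_mid in the frame of lane above 0.11 m and y of jar_mid in the frame of lane below 0.006 m), for 0.1 s.
2. the jar is home in the nest with the catch up behind it (value of joint shoe above 0.004 m and value of joint catch below 0.03 rad and x of jar_mid in the frame of lane above 0.174 m), for 0.2 s.
At the end, for the whole second after the job is handed in: the jar stands upright and at rest in the nest, on the exit line within 6 mm, the shoe pressed back more than 4 mm and the catch up behind the foot (below 0.03 rad); the clip lever points back down the lane within 0.15 rad (8.6 degrees); released (all of step 2 and y of jar_mid in the frame of lane between -0.006 and 0.006 m and angle between the x axis of jar_mid and the x axis of lane, either way round below 0.15 rad and x of jar_clip in the frame of lane below 0.16 m and angle between jar_mid's own z axis and vertical below 0.06 rad and linear speed of jar below 0.01 m/s and angular speed of jar below 0.05 rad/s); the robot touches nothing.
It fails at once if the nest is rammed (over 45 N) (contact force between jar and nest above 45 N).
It fails at once if the carrier is forced against the rails or deck (over 60 N) (contact force between jar and lane above 60 N).
It fails at once if the jar is tipped (angle between jar_mid's own z axis and vertical above 0.2 rad).
It fails at once if a bystander is disturbed (moved over 15 mm) (distance of any of spare_jar_a, spare_jar_b, tube_rack from where it was at the start of the episode above 0.015 m).
It also fails if it takes over 72 s, if anything falls off the work surface, if the arm or the gripper's body presses on something with over 40 N, if the wrist force passes 120 N, or if a joint passes its speed limit or range.

## Working session

There is one attempt and no reset: what is moved stays moved. The work goes in short steps, Python scripts to look and compute and a tool call to move; the robot and the scene stay as the last step left them, time stands still between calls to the robot, and variables do not carry over. Pictures are saved under pics/ and viewed, about 8 in all and at most 12, crops included, and the job is handed in when it is done.

Besides the shell and the picture viewer there is one more tool, called after "Call:" as name([rows], argument=value, ...), one row to a line, values as JSON. drive_tool: Moves the arm, as the interface text tells. Its arguments: {"type":"object","properties":{"increments":{"type":"array","items":{"type":"array"}},"gripper":{"type":"number"},"squeeze":{"type":"number"}},"required":["increments"]}

```bash
ls; mkdir -p pics
cat > h.py <<'E'
import numpy as np, cv2
from station import manip, imaging
def shot(n,f=None):
    c=imaging.read_camera(n)
    if f: cv2.imwrite('pics/'+f,cv2.cvtColor(c['color'],cv2.COLOR_RGB2BGR))
    return c
def ray(c,u,v,z):
    K,R,t=map(np.array,(c['intrinsics'],c['R'],c['t']))
    d=R.T@np.linalg.solve(K,[u,v,1.]); o=-R.T@t
    return o+d*(z-o[2])/d[2]
def proj(c,X):
    p=np.array(c['intrinsics'])@(np.array(c['R'])@np.array(X)+c['t']); return p[:2]/p[2]
E
python3 - <<'E'
from h import *
import pickle
a=shot('top','top0.png');b=shot('side','side0.png')
pickle.dump((a,b),open('c0.pkl','wb'))
cv2.imwrite('pics/both0.png',cv2.cvtColor(np.hstack([a['color'],b['color']]),cv2.COLOR_RGB2BGR)) 
for c in(a,b): print(-np.array(c['R']).T@c['t'],c['intrinsics'],c['R'])
s=manip.observe();print(s)
E
```

```text
pics
[ 0.35061989 -0.08281845  1.10871313] [[430.01518026   0.         248.61843993]
 [  0.         430.01518026 188.73237068]
 [  0.           0.           1.        ]] [[ 0.08877925 -0.99604313  0.00404178]
 [-0.97270317 -0.08757092 -0.21489502]
 [ 0.21439865  0.01514677 -0.97662879]]
[0.01553165 0.67019015 0.59406701] [[400.60050668   0.         255.6533207 ]
 [  0.         400.60050668 189.04427398]
 [  0.           0.           1.        ]] [[-7.96508260e-01 -6.04627396e-01  5.50307290e-04]
 [-2.95214472e-01  3.88107320e-01 -8.73052761e-01]
 [ 5.27658039e-01 -6.95556195e-01 -4.87625444e-01]]
{'clock': 0.1, 'q': array([ 1.02737998,  0.43512924,  0.02498844,  1.57398922, -0.01160332,
        1.1339844 , -0.07511425]), 'dq': array([ 0.00116873, -0.00050454, -0.00050442, -0.00211038,  0.00014176,
        0.00077834,  0.00122063]), 'joint_efforts': array([ 3.22936437e-03, -6.71744013e+01,  1.02805831e+00, -3.16899776e+01,
        1.57332531e-02,  7.25544960e-03, -8.98211306e-05]), 'tool_pos': array([ 0.26641956, -0.56485758,  0.21012611]), 'tool_rot': array([-6.49171051e-04,  9.75818817e-01,  2.18579896e-01, -2.10840065e-04]), 'wrist_force': array([-0.50579879, -0.92824615, -0.66022141]), 'wrist_torque': array([ 0.04543627, -0.04093   , -0.02943109]), 'gripper_width': 0.08544192695800788}
```

View pics/top0.png

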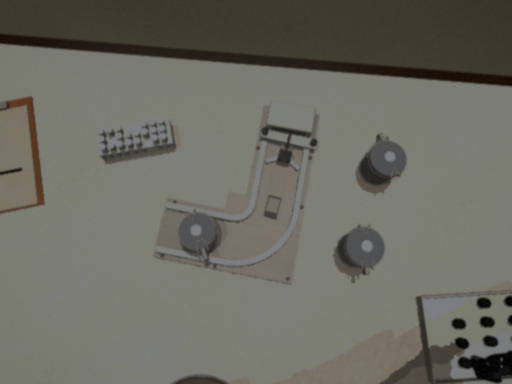

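View pics/side0.png

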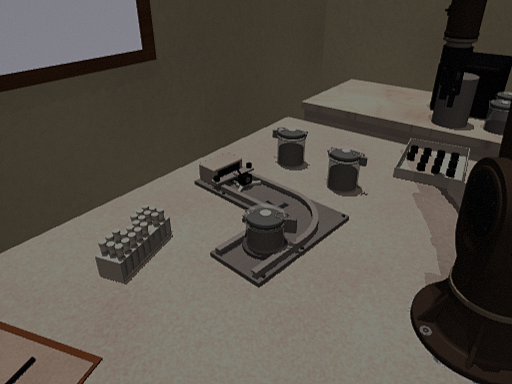

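Top view: lane with jar lid at (197,232), its clip toward (205,255). The open end is on the left, the exit runs up to the nest and black head at (285,157), spare jars are at (385,160) and (362,247), and the rack is at (136,138). I'll enlarge the lane next.

Run:
```python
import cv2,numpy as np
a=cv2.imread('pics/top0.png')[90:300,145:330]
a=cv2.resize(a,None,fx=3.4,fy=2.8,interpolation=cv2.INTER_CUBIC) if 0 else cv2.resize(a,None,fx=2.8,fy=2.8,interpolation=cv2.INTER_CUBIC)
a=np.clip(a.astype(float)*1.7,0,255).astype(np.uint8)
for i in range(0,185,20): cv2.putText(a,str(145+i),(int(i*2.8),8),0,.3,(0,0,255),1); cv2.line(a,(int(i*2.8),10),(int(i*2.8),16),(0,0,255),1)
for i in range(0,210,20): cv2.putText(a,str(90+i),(0,int(i*2.8)+4),0,.3,(0,0,255),1)
cv2.imwrite('pics/crop0.png',a)
```

```text
(no output)
```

View pics/crop0.png

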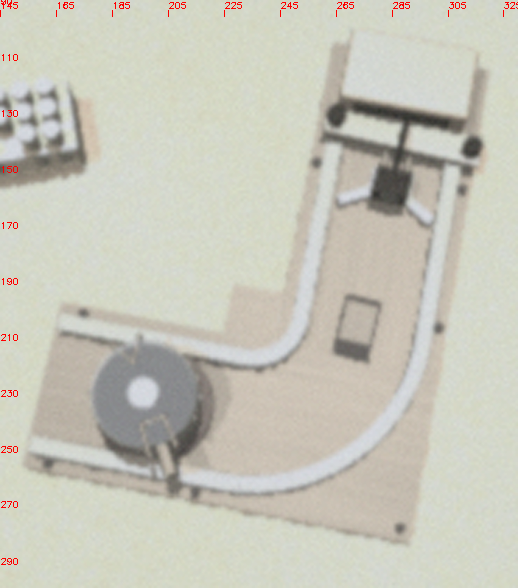

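The crop gives the deck corners: (291.1,284.3), (153.9,256.4), (166.8,198.2), (318.9,115) and (264.6,105.4). The jar lid centre is near (196,230) and the clip tip near (207,264).

```bash
cat >> h.py <<'E'
def kab(L,W):
    L=np.array(L,float);W=np.array(W,float);l=L-L.mean(0);w=W-W.mean(0)
    a=np.arctan2((l[:,0]*w[:,1]-l[:,1]*w[:,0]).sum(),(l*w).sum())
    R=np.array([[np.cos(a),-np.sin(a)],[np.sin(a),np.cos(a)]]);return a,R,W.mean(0)-R@L.mean(0)
E
python3 - <<'E'
from h import *
import pickle
a,b=pickle.load(open('c0.pkl','rb'))
px=[(291.1,284.3),(153.9,256.4),(166.8,198.2),(318.9,115),(264.6,105.4)]
L=np.array([(-77,-77),(-77,278),(77,278),(380,-77),(380,77)])/1e3
W=np.array([ray(a,u,v,.012)[:2] for u,v in px])
ang,R,t=kab(L,W)
print(ang,t,((L@R.T+t)-W)*1e3)
# rail edges (top z .029) : crop px -> lane coords, check y=+-56/64 etc
for n,(u,v) in dict(lower_out=(90,460),up_in=(120,330),rR=(445,220),rL=(326,190)).items():
    p=ray(a,145+u/2.8,90+v/2.8,.029)[:2]; print(n,(R.T@(p-t))*1e3)
# jar lid disc: mask grey
g=a['color'].astype(int); 
print(g[232,185],g[225,205],g[230,196],g[240,250])
for (u,v),z in [((196.1,230.4),.108),((206.8,263.9),.085),((201,243),.098)]:
    p=ray(a,u,v,z)[:2]; print(z,p,(R.T@(p-t))*1e3)
for nm,(u,v) in dict(head=(284.5,157)).items(): print(nm,(R.T@(ray(a,u,v,.053)[:2]-t))*1e3)
# project check into side view
im=cv2.cvtColor(b['color'],cv2.COLOR_RGB2BGR)
for l in L:
    q=R@l+t; u=proj(b,[q[0],q[1],.012]); cv2.circle(im,tuple(int(x) for x in u),3,(0,0,255),1)
cv2.imwrite('pics/side_l.png',cv2.resize(np.clip(im[130:300,180:370]*1.7,0,255).astype(np.uint8),None,fx=3.5,fy=3.5,interpolation=cv2.INTER_CUBIC))
E
```

```text
-0.10139546085406347 [ 0.44263627 -0.12527153] [[ 0.12783047 -1.25343167]
 [-1.75328742  2.51353167]
 [ 0.12547815 -0.06241365]
 [ 0.17742206 -2.63446756]
 [ 1.32255674  1.43678121]]
lower_out [-59.33040875 216.45583672]
up_in [ 59.96691627 215.94376899]
rR [218.27910715 -57.42000607]
rL [225.73677947  56.33738791]
[80 80 82] [80 80 82] [125 127 130] [117 112 104]
0.108 [0.4602259  0.04584707] [  0.17835485 172.02017442]
0.085 [0.3866756  0.01475461] [-69.84694445 133.64251283]
0.098 [0.43296389 0.03231781] [-25.57418356 155.80089299]
head [232.05562225  -1.67126379]
```

View pics/side_l.png

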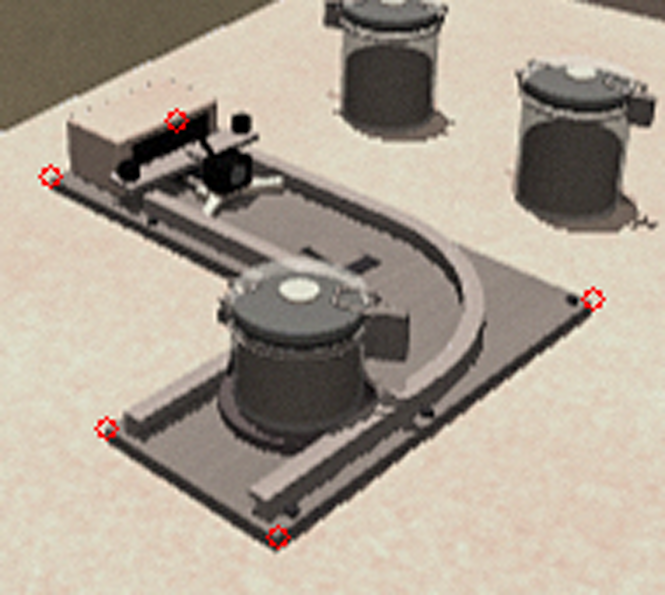

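```bash
cat >> h.py <<'E'
from scipy.spatial.transform import Rotation as Rn
A=-0.1014; T0=np.array([.4426,-.1253])
RL=np.array([[np.cos(A),-np.sin(A)],[np.sin(A),np.cos(A)]])
def l2w(x,y): return RL@np.array([x,y])/1e3+T0      # lane mm -> world m
def w2l(p): return RL.T@(np.array(p)[:2]-T0)*1e3
def yawR(d):  # tool down, tool x at lane heading d (deg)
    a=np.radians(d)+A; c,s=np.cos(a),np.sin(a); return np.array([[c,s,0],[s,-c,0],[0,0,-1.]])
def meas():
    s=manip.observe();return s['tool_pos'],Rn.from_quat(s['tool_rot'],scalar_first=True).as_matrix()
def rows(wp,start=None,dp=1,dr=2):
    """wp: list of (lane x,lane y,z mm,heading deg) one per row; prints calls of 5 rows"""
    p,R=start or meas()
    while len(wp)%5: wp.append(wp[-1])
    for i in range(0,len(wp),5):
        out=[]
        for x,y,z,d in wp[i:i+5]:
            q=np.r_[l2w(x,y),z/1e3]; r=yawR(d)
            out.append([np.round(R.T@(q-p)*100,dp).tolist(),np.round(Rn.from_matrix(R.T@r).as_rotvec(),dr).tolist()])
        print(out); p=p+R@np.array(out[-1][0])/100; R=R@Rn.from_rotvec(out[-1][1]).as_matrix()
    return p,R
def lin(a,b,n): return [tuple(np.array(a)+(np.array(b)-a)*k/n) for k in range(1,n+1)]
def st():
    s=manip.observe();p,R=meas();print('t',round(s['clock'],2),'lane',w2l(p).round(1),'z',(p[2]*1e3).round(1),'head',np.degrees(np.arctan2(R[1,0],R[0,0])-A).round(1),'F(lane)',(RL.T@s['wrist_force'][:2]).round(1),s['wrist_force'][2].round(1),'w',round(s['gripper_width'],3),'q7',s['q'][6].round(2))
E
python3 - <<'E'
from h import *
st();p,R=meas();l=w2l(p);h=np.degrees(np.arctan2(R[1,0],R[0,0])-A)
rows(lin((l[0],l[1],210,h),(-52,143,170,209),28))
E
```

```text
t 0.1 lane [-130.8 -455.1] z 210.1 head 31.1 F(lane) [-0.4 -1. ] -0.7 w 0.085 q7 -0.08
[[[1.3, -1.7, 0.2], [-0.0, 0.0, -0.11]], [[2.7, -3.4, 0.3], [-0.0, -0.0, -0.22]], [[4.0, -5.1, 0.4], [-0.0, -0.0, -0.33]], [[5.4, -6.7, 0.6], [-0.0, -0.0, -0.44]], [[6.7, -8.4, 0.7], [-0.0, -0.0, -0.55]]]
[[[2.1, -0.7, 0.2], [-0.0, -0.0, -0.12]], [[4.1, -1.5, 0.3], [-0.0, -0.0, -0.23]], [[6.1, -2.2, 0.5], [-0.0, -0.0, -0.34]], [[8.1, -2.9, 0.6], [-0.0, -0.0, -0.45]], [[10.2, -3.7, 0.8], [-0.0, -0.0, -0.56]]]
[[[2.1, 0.4, 0.1], [-0.0, -0.0, -0.11]], [[4.2, 0.9, 0.3], [-0.0, -0.0, -0.22]], [[6.3, 1.4, 0.4], [-0.0, -0.0, -0.33]], [[8.4, 1.8, 0.5], [-0.0, -0.0, -0.44]], [[10.5, 2.3, 0.7], [-0.0, -0.0, -0.55]]]
[[[1.6, 1.4, 0.1], [0.0, -0.0, -0.11]], [[3.1, 2.9, 0.3], [0.0, -0.0, -0.23]], [[4.7, 4.4, 0.4], [0.0, -0.0, -0.34]], [[6.2, 5.9, 0.6], [0.0, -0.0, -0.45]], [[7.8, 7.4, 0.7], [0.0, -0.0, -0.56]]]
[[[0.5, 2.1, 0.2], [0.0, -0.0, -0.11]], [[1.1, 4.2, 0.3], [0.0, -0.0, -0.22]], [[1.6, 6.3, 0.4], [0.0, -0.0, -0.33]], [[2.1, 8.3, 0.6], [0.0, -0.0, -0.44]], [[2.6, 10.4, 0.7], [0.0, -0.0, -0.55]]]
[[[-0.6, 2.1, 0.2], [0.0, -0.0, -0.11]], [[-1.3, 4.2, 0.3], [0.0, -0.0, -0.22]], [[-1.9, 6.2, 0.5], [0.0, -0.0, -0.34]], [[-1.9, 6.2, 0.5], [0.0, -0.0, -0.34]], [[-1.9, 6.2, 0.5], [0.0, -0.0, -0.34]]]
```

Call:
drive_tool([
  [[1.3,-1.7,0.2],[0,0,-0.11]],
  [[2.7,-3.4,0.3],[0,0,-0.22]],
  [[4.0,-5.1,0.4],[0,0,-0.33]],
  [[5.4,-6.7,0.6],[0,0,-0.44]],
  [[6.7,-8.4,0.7],[0,0,-0.55]],
])

```text
clock: 0.52
tool_pos: [0.2915, -0.4595, 0.2033]
tool_rot: [-0.0, 0.878, 0.478, -0.0]
wrist_force: [-0.1, 0.9, 0.3]
gripper_width: 0.0854
```

Call:
drive_tool([
  [[2.1,-0.7,0.2],[0,0,-0.12]],
  [[4.1,-1.5,0.3],[0,0,-0.23]],
  [[6.1,-2.2,0.5],[0,0,-0.34]],
  [[8.1,-2.9,0.6],[0,0,-0.45]],
  [[10.2,-3.7,0.8],[0,0,-0.56]],
])

```text
clock: 0.93
tool_pos: [0.3163, -0.3542, 0.1956]
tool_rot: [-0.0, 0.712, 0.702, -0.0]
wrist_force: [0.5, 0.4, -0.1]
gripper_width: 0.0857
```

Call:
drive_tool([
  [[2.1,0.4,0.1],[0,0,-0.11]],
  [[4.2,0.9,0.3],[0,0,-0.22]],
  [[6.3,1.4,0.4],[0,0,-0.33]],
  [[8.4,1.8,0.5],[0,0,-0.44]],
  [[10.5,2.3,0.7],[0,0,-0.55]],
])

```text
clock: 1.35
tool_pos: [0.3413, -0.2495, 0.1887]
tool_rot: [-0.0, 0.495, 0.869, -0.0]
wrist_force: [-0.2, 0.1, -0.2]
gripper_width: 0.0855
```

Call:
drive_tool([
  [[1.6,1.4,0.1],[0,0,-0.11]],
  [[3.1,2.9,0.3],[0,0,-0.23]],
  [[4.7,4.4,0.4],[0,0,-0.34]],
  [[6.2,5.9,0.6],[0,0,-0.45]],
  [[7.8,7.4,0.7],[0,0,-0.56]],
])

```text
clock: 1.77
tool_pos: [0.3657, -0.145, 0.1815]
tool_rot: [-0.0, 0.236, 0.972, -0.0]
wrist_force: [0.1, 0.9, 0.5]
gripper_width: 0.0856
```

Call:
drive_tool([
  [[0.5,2.1,0.2],[0,0,-0.11]],
  [[1.1,4.2,0.3],[0,0,-0.22]],
  [[1.6,6.3,0.4],[0,0,-0.33]],
  [[2.1,8.3,0.6],[0,0,-0.44]],
  [[2.6,10.4,0.7],[0,0,-0.55]],
])

```text
clock: 2.18
tool_pos: [0.3907, -0.0408, 0.1746]
tool_rot: [-0.0, -0.037, 0.999, -0.0]
wrist_force: [-0.1, 0.3, 0.3]
gripper_width: 0.0855
```

Call:
drive_tool([
  [[-0.6,2.1,0.2],[0,0,-0.11]],
  [[-1.3,4.2,0.3],[0,0,-0.22]],
  [[-1.9,6.2,0.5],[0,0,-0.34]],
  [[-1.9,6.2,0.5],[0,0,-0.34]],
  [[-1.9,6.2,0.5],[0,0,-0.34]],
])

```text
clock: 2.6
tool_pos: [0.4054, 0.0223, 0.1696]
tool_rot: [-0.0, -0.204, 0.979, 0.0]
wrist_force: [0.2, -0.5, 0.3]
gripper_width: 0.0853
```

Tracking is precise. One side look before descending.

Run:
```python
from h import *
st()
b=shot('side');im=cv2.cvtColor(b['color'],cv2.COLOR_RGB2BGR)
def mk(x,y,z,c):
    q=np.r_[l2w(x,y),z/1e3];u=proj(b,q);cv2.circle(im,tuple(int(round(v)) for v in u),2,c,-1)
ph=np.radians(209)
mk(72*np.cos(ph),172+72*np.sin(ph),60,(0,0,255));mk(72*np.cos(ph),172+72*np.sin(ph),98,(0,255,255));mk(0,172,104,(0,255,0))
cv2.imwrite('pics/s1.png',cv2.resize(np.clip(im[90:290,170:370]*1.7,0,255).astype(np.uint8),None,fx=3,fy=3,interpolation=cv2.INTER_CUBIC))
rows(lin((-52,143,170,209),(-52,143,55,209),5)+lin((-52,143,55,209),(-52,143,55,209),5))
```

```text
t 2.6 lane [-51.9 143.1] z 169.6 head -150.7 F(lane) [ 0.2 -0.5] 0.3 w 0.085 q7 1.57
[[[-0.0, 0.1, 2.3], [0.0, -0.0, 0.0]], [[-0.0, 0.1, 4.6], [0.0, -0.0, 0.0]], [[-0.0, 0.1, 6.9], [0.0, -0.0, 0.0]], [[-0.0, 0.1, 9.2], [0.0, -0.0, 0.0]], [[-0.1, 0.1, 11.5], [0.0, -0.0, 0.0]]]
[[[0.0, -0.0, -0.0], [0.0, -0.0, 0.0]], [[0.0, -0.0, -0.0], [0.0, -0.0, 0.0]], [[0.0, -0.0, -0.0], [0.0, -0.0, 0.0]], [[0.0, -0.0, -0.0], [0.0, -0.0, 0.0]], [[0.0, -0.0, -0.0], [0.0, -0.0, 0.0]]]
```

View pics/s1.png

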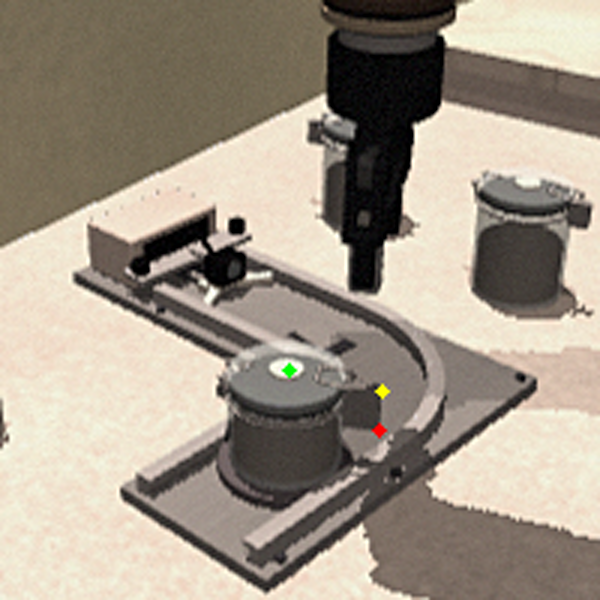

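The overlay marks sit on the clip's outer edge, yellow at the top corner and red at the bottom, and the lid mark is centred. Now I'll descend and pinch.

Call:
drive_tool([
  [[0,0,2.3],[0,0,0]],
  [[0,0,4.6],[0,0,0]],
  [[0,0,6.9],[0,0,0]],
  [[0,0,9.2],[0,0,0]],
  [[0,0.1,11.5],[0,0,0]],
])

```text
clock: 3.07
tool_pos: [0.405, 0.0208, 0.0537]
tool_rot: [-0.0, -0.201, 0.98, -0.0]
wrist_force: [0.4, -0.8, -0.9]
gripper_width: 0.0853
```

Call:
drive_tool([
  [[0,0,0],[0,0,0]],
  [[0,0,0],[0,0,0]],
  [[0,0,0],[0,0,0]],
  [[0,0,0],[0,0,0]],
  [[0,0,0],[0,0,0]],
], gripper=0, squeeze=20)

```text
clock: 3.48
tool_pos: [0.4061, 0.0222, 0.0559]
tool_rot: [0.001, -0.203, 0.979, -0.0]
wrist_force: [0.0, -0.1, 0.1]
gripper_width: 0.0258
```

Call:
drive_tool([
  [[0,0,0],[0,0,0]],
  [[0,0,0],[0,0,0]],
  [[0,0,0],[0,0,0]],
  [[0,0,0],[0,0,0]],
  [[0,0,0],[0,0,0]],
])

```text
clock: 3.9
tool_pos: [0.4059, 0.0224, 0.0557]
tool_rot: [0.001, -0.203, 0.979, -0.0]
wrist_force: [-0.5, -1.0, 8.6]
gripper_width: 0.0095
```

Run:
```python
from h import *
st()
def arc(h): r=np.radians(h);return (60*np.cos(r),172+60*np.sin(r),55,h)
rows([arc(209-119*k/20) for k in range(1,21)])
```

```text
t 3.9 lane [-51.4 143.2] z 55.7 head -150.8 F(lane) [-0.4 -1.1] 8.6 w 0.01 q7 1.33
[[[0.1, 0.6, 0.1], [-0.0, 0.0, 0.11]], [[-0.0, 1.3, 0.1], [-0.0, 0.0, 0.21]], [[-0.2, 1.9, 0.1], [-0.0, 0.0, 0.32]], [[-0.4, 2.4, 0.1], [-0.0, 0.0, 0.42]], [[-0.7, 3.0, 0.1], [-0.0, 0.0, 0.52]]]
[[[-0.0, 0.6, -0.0], [-0.0, 0.0, 0.11]], [[-0.1, 1.2, -0.0], [-0.0, 0.0, 0.21]], [[-0.3, 1.8, -0.0], [0.0, 0.0, 0.31]], [[-0.5, 2.4, -0.0], [0.0, 0.0, 0.42]], [[-0.8, 3.0, -0.0], [0.0, 0.0, 0.52]]]
[[[-0.0, 0.6, -0.0], [0.0, 0.0, 0.11]], [[-0.1, 1.2, -0.0], [0.0, 0.0, 0.21]], [[-0.3, 1.8, -0.0], [0.0, 0.0, 0.31]], [[-0.5, 2.4, -0.0], [0.0, 0.0, 0.42]], [[-0.8, 2.9, -0.0], [0.0, 0.0, 0.52]]]
[[[-0.0, 0.7, -0.0], [0.0, 0.0, 0.11]], [[-0.1, 1.3, -0.0], [0.0, 0.0, 0.21]], [[-0.3, 1.9, -0.0], [0.0, 0.0, 0.31]], [[-0.5, 2.5, -0.0], [0.0, 0.0, 0.42]], [[-0.8, 3.0, -0.0], [0.0, 0.0, 0.52]]]
```

Call:
drive_tool([
  [[0,0.6,0],[0,0,0.1]],
  [[0,1.2,0],[0,0,0.21]],
  [[-0.2,1.8,0],[0,0,0.31]],
  [[-0.4,2.4,0],[0,0,0.42]],
  [[-0.7,3.0,0],[0,0,0.52]],
])

```text
clock: 4.32
tool_pos: [0.4004, 0.0527, 0.0556]
tool_rot: [0.001, 0.058, 0.998, -0.0]
wrist_force: [0.3, -0.9, 5.4]
gripper_width: 0.0091
```

Call:
drive_tool([
  [[0,0.6,0],[0,0,0.1]],
  [[-0.1,1.2,0],[0,0,0.21]],
  [[-0.3,1.8,0],[0,0,0.31]],
  [[-0.5,2.4,0],[0,0,0.42]],
  [[-0.8,3.0,0],[0,0,0.52]],
])

```text
clock: 4.73
tool_pos: [0.4116, 0.0819, 0.0557]
tool_rot: [0.001, 0.313, 0.95, 0.0]
wrist_force: [-1.1, -2.0, 6.9]
gripper_width: 0.0094
```

Run:
```python
from h import *
st()
def arc(h): r=np.radians(h);return (60*np.cos(r),172+60*np.sin(r),55,h)
rows([arc(150-60*k/10) for k in range(1,11)])
```

```text
t 4.73 lane [-51.8 203. ] z 55.7 head 149.3 F(lane) [-0.9 -2.1] 6.9 w 0.009 q7 0.32
[[[-0.1, 0.5, 0.1], [0.0, 0.0, 0.09]], [[-0.2, 1.2, 0.1], [0.0, 0.0, 0.2]], [[-0.3, 1.8, 0.1], [0.0, 0.0, 0.3]], [[-0.5, 2.4, 0.1], [0.0, 0.0, 0.41]], [[-0.8, 2.9, 0.1], [0.0, 0.0, 0.51]]]
[[[-0.0, 0.6, -0.0], [0.0, 0.0, 0.11]], [[-0.1, 1.3, -0.0], [0.0, 0.0, 0.21]], [[-0.3, 1.9, -0.0], [0.0, 0.0, 0.32]], [[-0.5, 2.5, -0.0], [0.0, 0.0, 0.42]], [[-0.8, 3.0, -0.0], [0.0, 0.0, 0.53]]]
```

Very low forces. I'll complete the turn and then open the fingers to about 28 mm.

Call:
drive_tool([
  [[0,0.6,0],[0,0,0.1]],
  [[-0.1,1.2,0],[0,0,0.2]],
  [[-0.3,1.8,0],[0,0,0.3]],
  [[-0.5,2.4,0],[0,0,0.41]],
  [[-0.8,2.9,0],[0,0,0.51]],
])

```text
clock: 5.15
tool_pos: [0.4354, 0.101, 0.0556]
tool_rot: [0.001, 0.542, 0.84, 0.001]
wrist_force: [0.1, -0.4, 5.8]
gripper_width: 0.01
```

Call:
drive_tool([
  [[0,0.6,0],[0,0,0.1]],
  [[-0.1,1.2,0],[0,0,0.21]],
  [[-0.3,1.8,0],[0,0,0.31]],
  [[-0.5,2.4,0],[0,0,0.42]],
  [[-0.8,3.0,0],[0,0,0.52]],
])

```text
clock: 5.57
tool_pos: [0.4661, 0.1061, 0.0557]
tool_rot: [0.0, 0.74, 0.673, 0.001]
wrist_force: [-0.6, -0.2, 5.5]
gripper_width: 0.0091
```

Call:
drive_tool([
  [[0,0,0],[0,0,0]],
  [[0,0,0],[0,0,0]],
  [[0,0,0],[0,0,0]],
  [[0,0,0],[0,0,0]],
  [[0,0,0],[0,0,0]],
], gripper=0.33)

```text
clock: 5.98
tool_pos: [0.4647, 0.1055, 0.0548]
tool_rot: [-0.0, 0.738, 0.675, -0.0]
wrist_force: [0.6, -0.2, 0.4]
gripper_width: 0.0279
```

Run:
```python
from h import *
st()
a=shot('top','t2.png')
cv2.imwrite('pics/t2c.png',cv2.resize(np.clip(cv2.imread('pics/t2.png')[130:300,130:320]*1.7,0,255).astype(np.uint8),None,fx=3,fy=3,interpolation=cv2.INTER_CUBIC))
```

```text
t 5.98 lane [ -1.4 231.8] z 54.8 head 90.7 F(lane) [ 0.7 -0.2] 0.4 w 0.028 q7 -0.55
```

View pics/t2c.png

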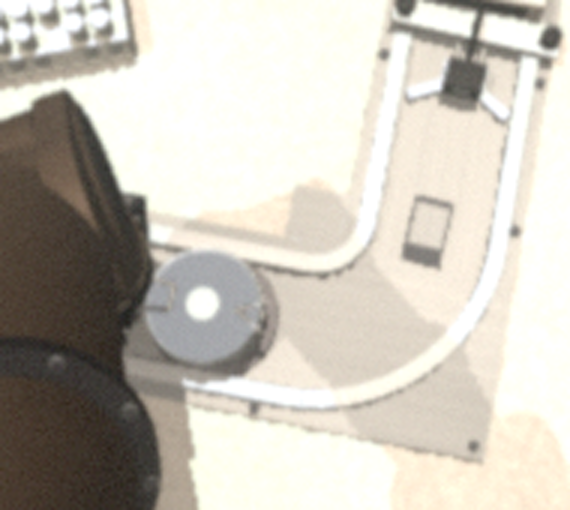

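The wrist hides the clip, but the latch bail is now on the +y side and the hinge is on the bend side. The lid is at about (197,231), so the jar has stayed put. Next I'll plan the push, with the fingers straddling the clip.

```bash
cat >> h.py <<'E'
D=54.
def path(s,z=50,d=D):
    """jar arc length s mm: 0 at y=100 (bend start), bend length 157, then exit"""
    if s<0: c,t=(0,100-s),(0,-1)
    elif s<157.08:
        th=s/100; c=(100-100*np.cos(th),100-100*np.sin(th)); t=(np.sin(th),-np.cos(th))
    else: c,t=(100+s-157.08,0),(1,0)
    return (c[0]-d*t[0],c[1]-d*t[1],z,np.degrees(np.arctan2(-t[1],-t[0])))
E
python3 - <<'E'
from h import *
w=[(0,232,50,90)]+[path(s) for s in np.linspace(-75,0,14)]+[path(s) for s in np.linspace(0,157,31)[1:]]
import pickle; pickle.dump(rows(w),open('cmd.pkl','wb'))
E
```

```text
[[[0.0, 0.1, 0.5], [-0.0, 0.0, 0.01]], [[-0.3, 0.1, 0.5], [-0.0, 0.0, 0.01]], [[-0.9, 0.1, 0.5], [-0.0, 0.0, 0.01]], [[-1.4, 0.1, 0.5], [-0.0, 0.0, 0.01]], [[-2.0, 0.1, 0.5], [-0.0, 0.0, 0.01]]]
[[[-0.6, 0.0, -0.0], [-0.0, 0.0, 0.0]], [[-1.2, 0.0, -0.0], [-0.0, 0.0, 0.0]], [[-1.7, 0.0, -0.0], [-0.0, 0.0, 0.0]], [[-2.3, -0.0, -0.0], [-0.0, 0.0, 0.0]], [[-2.9, -0.0, -0.0], [-0.0, 0.0, 0.0]]]
[[[-0.6, -0.0, -0.0], [-0.0, 0.0, 0.0]], [[-1.2, -0.0, -0.0], [-0.0, 0.0, 0.0]], [[-1.7, -0.0, -0.0], [-0.0, 0.0, 0.0]], [[-2.3, -0.0, -0.0], [-0.0, 0.0, 0.0]], [[-2.9, -0.0, -0.0], [-0.0, 0.0, 0.0]]]
[[[-0.5, -0.3, -0.0], [-0.0, 0.0, -0.05]], [[-1.1, -0.5, -0.0], [-0.0, 0.0, -0.1]], [[-1.6, -0.7, -0.0], [-0.0, 0.0, -0.15]], [[-2.2, -0.9, -0.0], [-0.0, 0.0, -0.21]], [[-2.8, -1.1, -0.0], [-0.0, 0.0, -0.26]]]
[[[-0.5, -0.2, -0.0], [-0.0, -0.0, -0.05]], [[-1.0, -0.5, -0.0], [-0.0, -0.0, -0.1]], [[-1.6, -0.7, -0.0], [-0.0, -0.0, -0.16]], [[-2.2, -0.9, -0.0], [-0.0, -0.0, -0.21]], [[-2.7, -1.0, -0.0], [-0.0, -0.0, -0.26]]]
[[[-0.6, -0.3, -0.0], [-0.0, -0.0, -0.05]], [[-1.1, -0.5, -0.0], [-0.0, -0.0, -0.11]], [[-1.7, -0.7, -0.0], [-0.0, -0.0, -0.16]], [[-2.2, -0.9, -0.0], [-0.0, -0.0, -0.21]], [[-2.8, -1.1, -0.0], [-0.0, -0.0, -0.26]]]
[[[-0.5, -0.2, -0.0], [-0.0, -0.0, -0.05]], [[-1.1, -0.5, -0.0], [-0.0, -0.0, -0.11]], [[-1.6, -0.7, -0.0], [-0.0, -0.0, -0.16]], [[-2.2, -0.9, -0.0], [-0.0, -0.0, -0.21]], [[-2.8, -1.0, -0.0], [-0.0, -0.0, -0.26]]]
[[[-0.5, -0.3, -0.0], [-0.0, -0.0, -0.06]], [[-1.0, -0.5, -0.0], [-0.0, -0.0, -0.11]], [[-1.6, -0.7, -0.0], [-0.0, -0.0, -0.16]], [[-2.2, -0.9, -0.0], [-0.0, -0.0, -0.21]], [[-2.7, -1.1, -0.0], [-0.0, -0.0, -0.27]]]
[[[-0.6, -0.3, -0.0], [-0.0, -0.0, -0.05]], [[-1.1, -0.5, -0.0], [-0.0, -0.0, -0.1]], [[-1.7, -0.7, -0.0], [-0.0, -0.0, -0.15]], [[-2.2, -0.9, -0.0], [-0.0, -0.0, -0.21]], [[-2.8, -1.0, -0.0], [-0.0, -0.0, -0.26]]]
```

Call:
drive_tool([
  [[0,0.1,0.5],[0,0,0.01]],
  [[-0.3,0.1,0.5],[0,0,0.01]],
  [[-0.9,0.1,0.5],[0,0,0.01]],
  [[-1.4,0.1,0.5],[0,0,0.01]],
  [[-2.0,0.1,0.5],[0,0,0.01]],
])

```text
clock: 6.45
tool_pos: [0.4643, 0.0852, 0.0498]
tool_rot: [-0.0, 0.741, 0.671, 0.0]
wrist_force: [0.1, 1.1, -0.9]
gripper_width: 0.0285
```

Call:
drive_tool([
  [[-0.6,0,0],[0,0,0]],
  [[-1.2,0,0],[0,0,0]],
  [[-1.7,0,0],[0,0,0]],
  [[-2.3,0,0],[0,0,0]],
  [[-2.9,0,0],[0,0,0]],
])

```text
clock: 6.87
tool_pos: [0.4614, 0.0561, 0.0498]
tool_rot: [0.0, 0.742, 0.671, 0.0]
wrist_force: [0.4, 1.1, -0.5]
gripper_width: 0.0283
```

Call:
drive_tool([
  [[-0.6,0,0],[0,0,0]],
  [[-1.2,0,0],[0,0,0]],
  [[-1.7,0,0],[0,0,0]],
  [[-2.3,0,0],[0,0,0]],
  [[-2.9,0,0],[0,0,0]],
])

```text
clock: 7.28
tool_pos: [0.4585, 0.0274, 0.0498]
tool_rot: [0.0, 0.742, 0.671, 0.0]
wrist_force: [0.4, 1.3, 0.4]
gripper_width: 0.0282
```

Run:
```python
from h import *
st()
```

```text
t 7.28 lane [  0.4 153.5] z 49.8 head 90.1 F(lane) [0.2 1.3] 0.4 w 0.028 q7 -0.4
```

Smooth at about 1 N. Next is the bend.

Call:
drive_tool([
  [[-0.5,-0.3,0],[0,0,-0.05]],
  [[-1.1,-0.5,0],[0,0,-0.1]],
  [[-1.6,-0.7,0],[0,0,-0.15]],
  [[-2.2,-0.9,0],[0,0,-0.21]],
  [[-2.8,-1.1,0],[0,0,-0.26]],
])

```text
clock: 7.7
tool_pos: [0.445, 0.0007, 0.0499]
tool_rot: [0.0, 0.647, 0.762, 0.0]
wrist_force: [1.4, 2.5, 0.5]
gripper_width: 0.0282
```

Call:
drive_tool([
  [[-0.5,-0.2,0],[0,0,-0.05]],
  [[-1.0,-0.5,0],[0,0,-0.1]],
  [[-1.6,-0.7,0],[0,0,-0.16]],
  [[-2.2,-0.9,0],[0,0,-0.21]],
  [[-2.7,-1.0,0],[0,0,-0.26]],
])

```text
clock: 8.12
tool_pos: [0.4394, -0.0276, 0.0499]
tool_rot: [0.0, 0.543, 0.84, 0.0]
wrist_force: [0.5, 2.3, 0.4]
gripper_width: 0.0284
```

Run:
```python
from h import *
st(); print(path(157*10/30))
```

```text
t 8.12 lane [-13.   96.8] z 49.9 head 120.0 F(lane) [0.3 2.4] 0.4 w 0.028 q7 0.16
(np.float64(-13.60339498327383), np.float64(96.79552683358477), 50, np.float64(119.98479127851309))
```

Call:
drive_tool([
  [[-0.6,-0.3,0],[0,0,-0.05]],
  [[-1.1,-0.5,0],[0,0,-0.11]],
  [[-1.7,-0.7,0],[0,0,-0.16]],
  [[-2.2,-0.9,0],[0,0,-0.21]],
  [[-2.8,-1.1,0],[0,0,-0.26]],
])

```text
clock: 8.53
tool_pos: [0.4408, -0.0572, 0.0499]
tool_rot: [0.0, 0.429, 0.903, 0.0]
wrist_force: [0.7, 3.3, 0.1]
gripper_width: 0.0281
```

Call:
drive_tool([
  [[-0.5,-0.2,0],[0,0,-0.05]],
  [[-1.1,-0.5,0],[0,0,-0.11]],
  [[-1.6,-0.7,0],[0,0,-0.16]],
  [[-2.2,-0.9,0],[0,0,-0.21]],
  [[-2.8,-1.0,0],[0,0,-0.26]],
])

```text
clock: 8.95
tool_pos: [0.4499, -0.0855, 0.0498]
tool_rot: [-0.0, 0.309, 0.951, -0.0]
wrist_force: [-1.7, 3.0, 1.6]
gripper_width: 0.0281
```

Call:
drive_tool([
  [[-0.5,-0.3,0],[0,0,-0.06]],
  [[-1.0,-0.5,0],[0,0,-0.11]],
  [[-1.6,-0.7,0],[0,0,-0.16]],
  [[-2.2,-0.9,0],[0,0,-0.21]],
  [[-2.7,-1.1,0],[0,0,-0.27]],
])

```text
clock: 9.37
tool_pos: [0.4653, -0.1103, 0.0496]
tool_rot: [-0.0, 0.178, 0.984, 0.0]
wrist_force: [-1.0, 3.7, -0.5]
gripper_width: 0.0284
```

Call:
drive_tool([
  [[-0.6,-0.3,0],[0,0,-0.05]],
  [[-1.1,-0.5,0],[0,0,-0.1]],
  [[-1.7,-0.7,0],[0,0,-0.15]],
  [[-2.2,-0.9,0],[0,0,-0.21]],
  [[-2.8,-1.0,0],[0,0,-0.26]],
])

```text
clock: 9.78
tool_pos: [0.4872, -0.1301, 0.0494]
tool_rot: [-0.001, 0.049, 0.999, -0.0]
wrist_force: [-1.8, 1.0, 0.2]
gripper_width: 0.0282
```

Run:
```python
from h import *
st(); a=shot('top','t3.png');shot('side','s3.png')
i=cv2.imread('pics/t3.png')[90:300,150:330];j=cv2.imread('pics/s3.png')[90:300,170:350]
cv2.imwrite('pics/c3.png',cv2.resize(np.clip(np.hstack([i,j])*1.7,0,255).astype(np.uint8),None,fx=2.2,fy=2.2,interpolation=cv2.INTER_CUBIC))
rows([path(s) for s in np.linspace(157,192,8)[1:]])
```

```text
t 9.78 lane [44.9 -0.3] z 49.4 head 180.2 F(lane) [-1.9  0.8] 0.2 w 0.028 q7 1.24
[[[-0.5, 0.0, -0.0], [-0.0, -0.0, 0.0]], [[-1.0, 0.0, -0.0], [-0.0, -0.0, 0.0]], [[-1.5, 0.0, -0.0], [-0.0, -0.0, 0.0]], [[-2.0, 0.0, -0.0], [-0.0, -0.0, 0.0]], [[-2.5, 0.0, -0.0], [-0.0, -0.0, 0.0]]]
[[[-0.5, 0.0, -0.0], [-0.0, -0.0, 0.0]], [[-1.0, 0.0, -0.0], [-0.0, -0.0, 0.0]], [[-1.0, 0.0, -0.0], [-0.0, -0.0, 0.0]], [[-1.0, 0.0, -0.0], [-0.0, -0.0, 0.0]], [[-1.0, 0.0, -0.0], [-0.0, -0.0, 0.0]]]
```

View pics/c3.png

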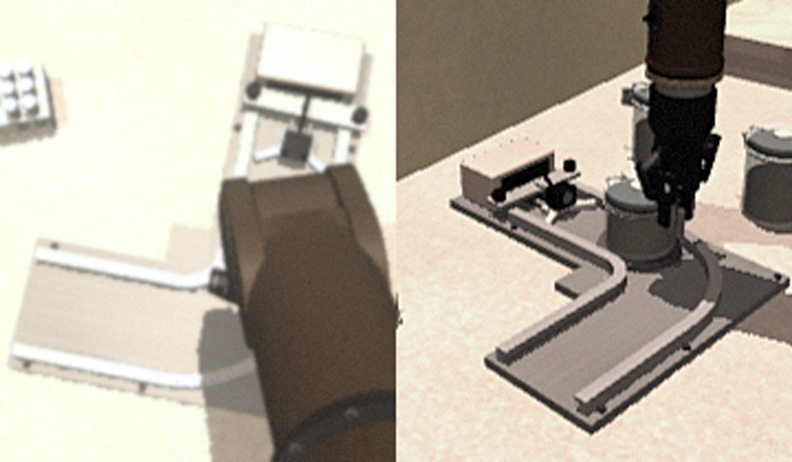

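The jar is round the bend and cradled in the fingers; the wrist blocks the top view. I'll move along the exit and slow down before the shoe.

Call:
drive_tool([
  [[-0.5,0,0],[0,0,0]],
  [[-1.0,0,0],[0,0,0]],
  [[-1.5,0,0],[0,0,0]],
  [[-2.0,0,0],[0,0,0]],
  [[-2.5,0,0],[0,0,0]],
])

```text
clock: 10.3
tool_pos: [0.5138, -0.1318, 0.0498]
tool_rot: [-0.0, 0.051, 0.999, -0.0]
wrist_force: [-1.6, -0.2, -1.4]
gripper_width: 0.0282
```

Call:
drive_tool([
  [[-0.5,0,0],[0,0,0]],
  [[-1.0,0,0],[0,0,0]],
  [[-1.4,0,0],[0,0,0]],
  [[-1.7,0,0],[0,0,0]],
  [[-2.0,0,0],[0,0,0]],
])

```text
clock: 10.72
tool_pos: [0.5335, -0.1338, 0.0498]
tool_rot: [-0.0, 0.05, 0.999, -0.0]
wrist_force: [-1.2, 1.3, 0.3]
gripper_width: 0.0283
```

Call:
drive_tool([
  [[-0.3,0,0],[0,0,0]],
  [[-0.6,0,0],[0,0,0]],
  [[-0.9,0,0],[0,0,0]],
  [[-1.2,0,0],[0,0,0]],
  [[-1.4,0,0],[0,0,0]],
])

```text
clock: 11.13
tool_pos: [0.5475, -0.1353, 0.0498]
tool_rot: [0.0, 0.05, 0.999, -0.0]
wrist_force: [-1.5, 0.9, -0.1]
gripper_width: 0.0283
```

Run:
```python
from h import *
st()
```

```text
t 11.13 lane [105.4   0.7] z 49.8 head 180.0 F(lane) [-1.6  0.7] -0.1 w 0.028 q7 1.25
```

Call:
drive_tool([
  [[-0.15,0,0],[0,0,0]],
  [[-0.3,0,0],[0,0,0]],
  [[-0.45,0,0],[0,0,0]],
  [[-0.6,0,0],[0,0,0]],
  [[-0.75,0,0],[0,0,0]],
])

```text
clock: 11.55
tool_pos: [0.5547, -0.1361, 0.0499]
tool_rot: [-0.0, 0.05, 0.999, -0.0]
wrist_force: [-1.4, -0.3, -0.2]
gripper_width: 0.0283
```

Call:
drive_tool([
  [[-0.1,0,0],[0,0,0]],
  [[-0.2,0,0],[0,0,0]],
  [[-0.3,0,0],[0,0,0]],
  [[-0.4,0,0],[0,0,0]],
  [[-0.5,0,0],[0,0,0]],
])

```text
clock: 11.97
tool_pos: [0.5596, -0.1365, 0.0498]
tool_rot: [-0.0, 0.05, 0.999, -0.0]
wrist_force: [-1.0, 0.9, 0.3]
gripper_width: 0.0282
```

Call:
drive_tool([
  [[-0.1,0,0],[0,0,0]],
  [[-0.2,0,0],[0,0,0]],
  [[-0.3,0,0],[0,0,0]],
  [[-0.4,0,0],[0,0,0]],
  [[-0.5,0,0],[0,0,0]],
])

```text
clock: 12.38
tool_pos: [0.5646, -0.137, 0.0498]
tool_rot: [0.0, 0.05, 0.999, -0.0]
wrist_force: [-2.1, -0.7, 2.0]
gripper_width: 0.0283
```

Call:
drive_tool([
  [[-0.1,0,0],[0,0,0]],
  [[-0.2,0,0],[0,0,0]],
  [[-0.3,0,0],[0,0,0]],
  [[-0.4,0,0],[0,0,0]],
  [[-0.5,0,0],[0,0,0]],
])

```text
clock: 12.8
tool_pos: [0.5683, -0.137, 0.0495]
tool_rot: [-0.001, 0.05, 0.999, 0.0]
wrist_force: [-6.9, 2.7, 4.2]
gripper_width: 0.028
```

Call:
drive_tool([
  [[-0.1,0,0],[0,0,0]],
  [[-0.2,0,0],[0,0,0]],
  [[-0.3,0,0],[0,0,0]],
  [[-0.3,0,0],[0,0,0]],
  [[-0.3,0,0],[0,0,0]],
])

```text
clock: 13.22
tool_pos: [0.5712, -0.1371, 0.0495]
tool_rot: [-0.001, 0.05, 0.999, 0.0]
wrist_force: [-7.2, 2.5, 3.4]
gripper_width: 0.028
```

Run:
```python
from h import *
st()
```

```text
t 13.22 lane [129.1   1.3] z 49.5 head 180.1 F(lane) [-7.4  1.8] 3.4 w 0.028 q7 1.25
```

Call:
drive_tool([
  [[-0.1,0,0],[0,0,0]],
  [[-0.2,0,0],[0,0,0]],
  [[-0.2,0,0],[0,0,0]],
  [[-0.2,0,0],[0,0,0]],
  [[-0.2,0,0],[0,0,0]],
])

```text
clock: 13.63
tool_pos: [0.573, -0.1372, 0.0495]
tool_rot: [-0.001, 0.05, 0.999, 0.0]
wrist_force: [-7.7, 2.3, 3.7]
gripper_width: 0.0282
```

Call:
drive_tool([
  [[-0.1,0,0],[0,0,0]],
  [[-0.1,0,0],[0,0,0]],
  [[-0.1,0,0],[0,0,0]],
  [[-0.1,0,0],[0,0,0]],
  [[-0.1,0,0],[0,0,0]],
])

```text
clock: 14.05
tool_pos: [0.5738, -0.1373, 0.0495]
tool_rot: [-0.002, 0.05, 0.999, 0.0]
wrist_force: [-7.5, 3.1, 4.6]
gripper_width: 0.028
```

Call:
drive_tool([
  [[-0.1,0,0],[0,0,0]],
  [[-0.1,0,0],[0,0,0]],
  [[-0.1,0,0],[0,0,0]],
  [[-0.1,0,0],[0,0,0]],
  [[-0.1,0,0],[0,0,0]],
])

```text
clock: 14.47
tool_pos: [0.5745, -0.1373, 0.0492]
tool_rot: [-0.002, 0.05, 0.999, 0.0]
wrist_force: [-7.4, 3.0, 1.7]
gripper_width: 0.0282
```

Call:
drive_tool([
  [[-0.1,0,0],[0,0,0]],
  [[-0.1,0,0],[0,0,0]],
  [[-0.1,0,0],[0,0,0]],
  [[-0.1,0,0],[0,0,0]],
  [[-0.1,0,0],[0,0,0]],
])

```text
clock: 14.88
tool_pos: [0.5754, -0.1373, 0.0492]
tool_rot: [-0.002, 0.05, 0.999, 0.0]
wrist_force: [-8.3, 3.8, 2.7]
gripper_width: 0.0282
```

Call:
drive_tool([
  [[-0.1,0,0],[0,0,0]],
  [[-0.1,0,0],[0,0,0]],
  [[-0.1,0,0],[0,0,0]],
  [[-0.1,0,0],[0,0,0]],
  [[-0.1,0,0],[0,0,0]],
])

```text
clock: 15.3
tool_pos: [0.5763, -0.1375, 0.0491]
tool_rot: [-0.002, 0.05, 0.999, 0.0]
wrist_force: [-8.6, 3.1, 2.5]
gripper_width: 0.0281
```

Call:
drive_tool([
  [[-0.1,0,0],[0,0,0]],
  [[-0.1,0,0],[0,0,0]],
  [[-0.1,0,0],[0,0,0]],
  [[-0.1,0,0],[0,0,0]],
  [[-0.1,0,0],[0,0,0]],
])

```text
clock: 15.72
tool_pos: [0.5771, -0.1376, 0.0491]
tool_rot: [-0.002, 0.05, 0.999, 0.0]
wrist_force: [-8.7, 3.6, 2.8]
gripper_width: 0.0283
```

Run:
```python
from h import *
st()
```

```text
t 15.72 lane [135.1   1.4] z 49.1 head 180.1 F(lane) [-9.   2.7] 2.8 w 0.028 q7 1.25
```

Call:
drive_tool([
  [[-0.1,0,0],[0,0,0]],
  [[-0.1,0,0],[0,0,0]],
  [[-0.1,0,0],[0,0,0]],
  [[-0.1,0,0],[0,0,0]],
  [[-0.1,0,0],[0,0,0]],
])

```text
clock: 16.13
tool_pos: [0.578, -0.1377, 0.0491]
tool_rot: [-0.002, 0.05, 0.999, 0.0]
wrist_force: [-8.9, 3.6, 3.8]
gripper_width: 0.028
```

Call:
drive_tool([
  [[-0.1,0,0],[0,0,0]],
  [[-0.1,0,0],[0,0,0]],
  [[-0.1,0,0],[0,0,0]],
  [[-0.1,0,0],[0,0,0]],
  [[-0.1,0,0],[0,0,0]],
])

```text
clock: 16.55
tool_pos: [0.5788, -0.1378, 0.0491]
tool_rot: [-0.003, 0.05, 0.999, 0.0]
wrist_force: [-9.3, 2.7, 4.1]
gripper_width: 0.028
```

Run:
```python
from h import *
st(); b=shot('side','s4.png')
im=cv2.imread('pics/s4.png')
cv2.imwrite('pics/c4.png',cv2.resize(np.clip(im[150:240,210:330]*1.9,0,255).astype(np.uint8),None,fx=6,fy=6,interpolation=cv2.INTER_CUBIC))
```

```text
t 16.55 lane [136.7   1.4] z 49.1 head 180.1 F(lane) [-9.5  1.7] 4.1 w 0.028 q7 1.25
```

View pics/c4.png

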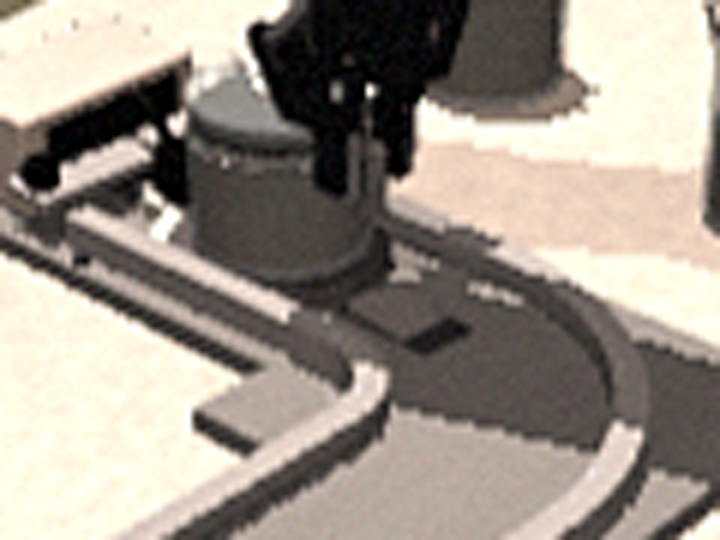

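The clip sits between the fingers. The catch plate reaches the foot at about (275,203) and doesn't look clearly sprung up, so I'll continue gently.

Call:
drive_tool([
  [[-0.1,0,0],[0,0,0]],
  [[-0.1,0,0],[0,0,0]],
  [[-0.1,0,0],[0,0,0]],
  [[-0.1,0,0],[0,0,0]],
  [[-0.1,0,0],[0,0,0]],
])

```text
clock: 17.02
tool_pos: [0.5788, -0.1378, 0.0489]
tool_rot: [-0.003, 0.05, 0.999, 0.0]
wrist_force: [-13.9, 3.6, 6.0]
gripper_width: 0.0284
```

Call:
drive_tool([
  [[-0.1,0,0],[0,0,0]],
  [[-0.1,0,0],[0,0,0]],
  [[-0.1,0,0],[0,0,0]],
  [[-0.1,0,0],[0,0,0]],
  [[-0.1,0,0],[0,0,0]],
])

```text
clock: 17.43
tool_pos: [0.5789, -0.1378, 0.0488]
tool_rot: [-0.004, 0.05, 0.999, 0.0]
wrist_force: [-15.6, 3.9, 8.4]
gripper_width: 0.0282
```

Call:
drive_tool([
  [[-0.1,0,0],[0,0,0]],
  [[-0.1,0,0],[0,0,0]],
  [[-0.1,0,0],[0,0,0]],
  [[-0.1,0,0],[0,0,0]],
  [[-0.1,0,0],[0,0,0]],
])

```text
clock: 17.85
tool_pos: [0.579, -0.1378, 0.0487]
tool_rot: [-0.005, 0.05, 0.999, 0.0]
wrist_force: [-19.8, 4.0, 11.1]
gripper_width: 0.0283
```

There is a firm stop at about 14–20 N with no motion, so the shoe is at its hard stop. I'll back off to r≈60, centre on the line, pinch the clip to align it, then check that the catch holds.

Call:
drive_tool([
  [[0.3,0,0],[0,0,0]],
  [[0.5,0,0],[0,0,0]],
  [[0.8,-0.1,-0.2],[0,0,0]],
  [[1.1,-0.1,-0.4],[0,0,0]],
  [[1.2,-0.1,-0.5],[0,0,0]],
])

```text
clock: 18.27
tool_pos: [0.5728, -0.1385, 0.0551]
tool_rot: [0.001, 0.05, 0.999, 0.0]
wrist_force: [0.7, 0.9, -1.7]
gripper_width: 0.0283
```

Run:
```python
from h import *
st(); b=shot('side','s5.png')
im=cv2.imread('pics/s5.png')
cv2.imwrite('pics/c5.png',cv2.resize(np.clip(im[150:240,210:330]*1.9,0,255).astype(np.uint8),None,fx=6,fy=6,interpolation=cv2.INTER_CUBIC))
```

```text
t 18.27 lane [1.309e+02 1.000e-01] z 55.1 head 180.0 F(lane) [0.6 1. ] -1.7 w 0.028 q7 1.26
```

View pics/c5.png

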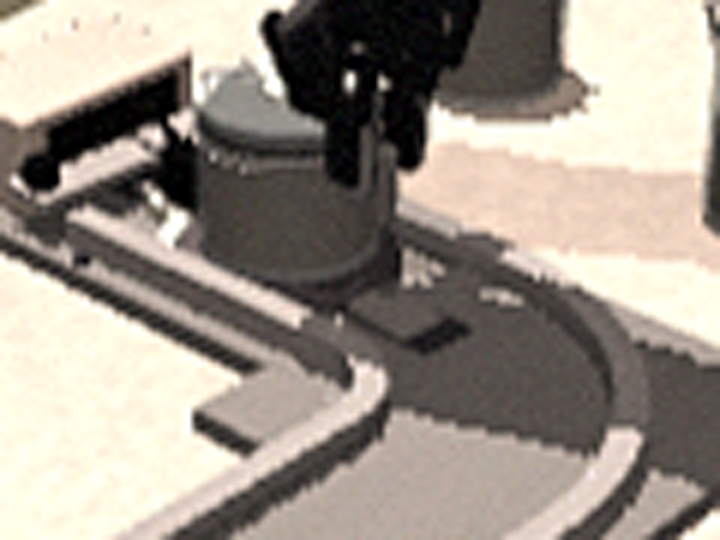

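Call:
drive_tool([
  [[0.2,0,0],[0,0,0]],
  [[0.5,0,0],[0,0,0]],
  [[0.8,0,0],[0,0,0]],
  [[0.8,0,0],[0,0,0]],
  [[0.8,0,0],[0,0,0]],
])

```text
clock: 18.73
tool_pos: [0.5643, -0.1378, 0.0549]
tool_rot: [-0.0, 0.05, 0.999, 0.0]
wrist_force: [0.9, 2.5, 1.5]
gripper_width: 0.0281
```

```bash
cat > trk.py <<'E'
from h import *
def trk(f,ref='s4.png'):
    A_=cv2.imread('pics/'+ref,0).astype(np.float32);B=cv2.imread('pics/'+f,0).astype(np.float32)
    s=8;u=lambda i:cv2.resize(i,None,fx=s,fy=s,interpolation=cv2.INTER_CUBIC)
    x0,x1,y0,y1=238,256,163,200   # left part of the jar
    t=u(A_[y0:y1,x0:x1]);w=u(B[y0-6:y1+6,x0-6:x1+8])
    r=cv2.matchTemplate(w,t,cv2.TM_CCOEFF_NORMED);_,m,_,l=cv2.minMaxLoc(r)
    return round(m,3),np.array(l)/s-6
E
python3 - <<'E'
from trk import *
st(); b=shot('side','s6.png')
p0=proj(b,np.r_[l2w(190,0),.05])
print('px per mm of lane -x',proj(b,np.r_[l2w(180,0),.05])/10-p0/10)
for f in('s5.png','s6.png'):print(f,trk(f))
E
```

```text
t 18.73 lane [ 1.223e+02 -1.000e-01] z 54.9 head 180.0 F(lane) [0.6 2.6] 1.5 w 0.028 q7 1.26
px per mm of lane -x [0.25475228 0.11174906]
s5.png (0.895, array([1.125, 0.375]))
s6.png (0.899, array([1. , 0.5]))
```

The jar didn't move while the fingers retreated 8.6 mm, and it had sprung back 4 mm from the stop, so the catch is holding. Now I'll pinch the clip to align it, release and withdraw.

Call:
drive_tool([
  [[0,0,0],[0,0,0]],
  [[0,0,0],[0,0,0]],
  [[0,0,0],[0,0,0]],
  [[0,0,0],[0,0,0]],
  [[0,0,0],[0,0,0]],
], gripper=0)

```text
clock: 19.2
tool_pos: [0.5641, -0.1378, 0.0548]
tool_rot: [-0.0, 0.05, 0.999, 0.0]
wrist_force: [-2.0, 3.7, 2.7]
gripper_width: 0.0098
```

Call:
drive_tool([
  [[0,0,0],[0,0,0]],
  [[0,0,0],[0,0,0]],
  [[0,0,0],[0,0,0]],
  [[0,0,0],[0,0,0]],
  [[0,0,0],[0,0,0]],
])

```text
clock: 19.62
tool_pos: [0.5641, -0.1378, 0.0548]
tool_rot: [-0.0, 0.05, 0.999, 0.0]
wrist_force: [-1.0, 4.2, 2.4]
gripper_width: 0.01
```

Run:
```python
from h import *
st()
```

```text
t 19.62 lane [ 1.222e+02 -1.000e-01] z 54.8 head 180.0 F(lane) [-1.5  4.1] 2.4 w 0.01 q7 1.26
```

Call:
drive_tool([
  [[0,0,0],[0,0,0]],
  [[0,0,0],[0,0,0]],
  [[0,0,0],[0,0,0]],
  [[0,0,0],[0,0,0]],
  [[0,0,0],[0,0,0]],
], gripper=0.6)

```text
clock: 20.03
tool_pos: [0.5645, -0.1385, 0.0548]
tool_rot: [0.0, 0.051, 0.999, -0.0]
wrist_force: [-0.1, 0.5, 0.0]
gripper_width: 0.0511
```

Call:
drive_tool([
  [[0.6,0,0],[0,0,0]],
  [[1.5,0,0],[0,0,0]],
  [[2.7,0,0],[0,0,0]],
  [[4.0,0,0],[0,0,0]],
  [[5.5,0,0],[0,0,0]],
])

```text
clock: 20.45
tool_pos: [0.5085, -0.1324, 0.0547]
tool_rot: [-0.0, 0.05, 0.999, -0.0]
wrist_force: [-0.7, -0.0, 0.8]
gripper_width: 0.0516
```

Call:
drive_tool([
  [[1,0,-3],[0,0,0]],
  [[2,0,-6],[0,0,0]],
  [[5,0,-9],[0,0,0]],
  [[8,0,-12],[0,0,0]],
  [[10,0,-14],[0,0,0]],
])

```text
clock: 20.87
tool_pos: [0.4076, -0.1218, 0.1962]
tool_rot: [-0.0, 0.05, 0.999, -0.001]
wrist_force: [0.5, -0.2, -0.3]
gripper_width: 0.051
```

Run:
```python
from trk import *
st(); a=shot('top','t7.png');shot('side','s7.png');print(trk('s7.png'))
i=cv2.imread('pics/t7.png')[110:240,220:330];j=cv2.imread('pics/s7.png')[130:260,210:330]
cv2.imwrite('pics/c7.png',cv2.resize(np.clip(np.hstack([i,j])*1.8,0,255).astype(np.uint8),None,fx=3.4,fy=3.4,interpolation=cv2.INTER_CUBIC))
for x,y,z in((187,0,104),(115,0,98),(187,0,104)):print(proj(a,np.r_[l2w(x,y),z/1e3]))
```

```text
t 20.87 lane [-35.2  -0. ] z 196.2 head 180.0 F(lane) [ 0.5 -0.1] -0.3 w 0.051 q7 1.48
(0.895, array([1.125, 0.5  ]))
[282.43938516 168.41035534]
[277.05453531 197.57082518]
[282.43938516 168.41035534]
```

View pics/c7.png

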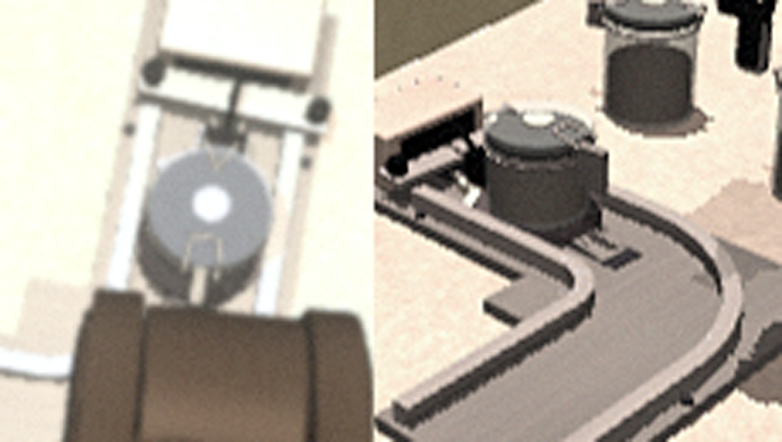

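The jar is in the nest, with its lid at (282,170) and the clip pointing back down the lane towards (278.5,198). The catch is visible behind the foot and the fingers are clear. I'll move the arm aside for one clean angle check.

Call:
drive_tool([
  [[1,-2,-1],[0,0,0]],
  [[2,-5,-2],[0,0,0]],
  [[2,-8,-3],[0,0,0]],
  [[2,-12,-4],[0,0,0]],
  [[2,-15,-4],[0,0,0]],
])

```text
clock: 21.38
tool_pos: [0.3748, -0.2729, 0.2359]
tool_rot: [0.001, 0.051, 0.999, -0.001]
wrist_force: [1.7, 0.5, 0.5]
gripper_width: 0.0509
```

Run:
```python
from trk import *
st(); a=shot('top','t8.png');shot('side','s8.png');print(trk('s8.png'))
im=np.clip(cv2.imread('pics/t8.png')*1.8,0,255).astype(np.uint8)
c=cv2.resize(im[150:210,250:310],None,fx=10,fy=10,interpolation=cv2.INTER_CUBIC)
for z,x0,x1,col in((98,115,143,(0,0,255)),(104,187,150,(0,255,0))):
    p,q=[tuple(int(v) for v in ((proj(a,np.r_[l2w(x,0),z/1e3])-[250,150]+.5)*10)) for x in(x0,x1)]
    cv2.line(c,p,q,col,1)
cv2.imwrite('pics/c8.png',c)
```

```text
t 21.38 lane [ -52.5 -153.7] z 235.9 head 179.9 F(lane) [1.6 0.7] 0.5 w 0.051 q7 1.85
(0.897, array([1.125, 0.5  ]))
```

View pics/c8.png

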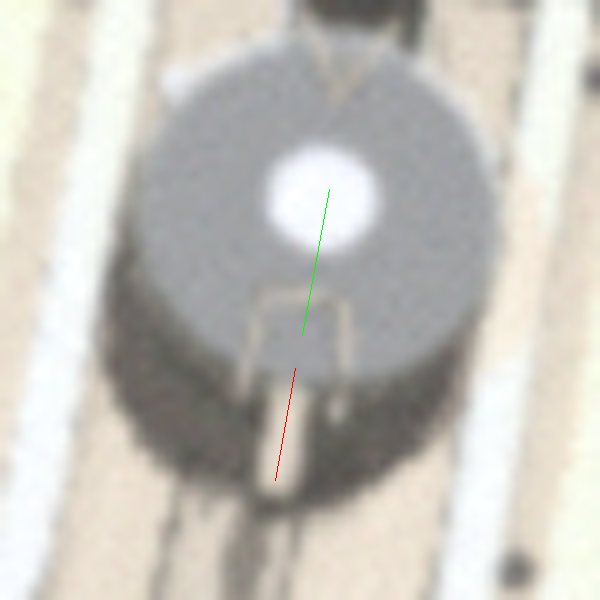

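The clip lies along the predicted lane axis (red line) within about 3°, and the jar hasn't moved. Handing in.

```bash
python3 -c "
from station import manip
print(manip.finish_job())"
```

```text
the job is handed in; nothing more can be done
None
```

The jar is home in the reader nest with the catch holding it, and its clip lever points back down the lane. I handed the job in at about 21 s of the 72 s; it reported no verdict.

- **What I did:** I pinched the clip and turned the jar so the lever trailed. I then pushed it along the lane and round the bend with the fingers slightly open on either side of the lever, rather than fully closed. Wrist force was about 1–4 N on the way and about 9 N against the shoe, peaking near 20 N at the shoe's hard stop. Finally I backed off, pinched the lever once to align it with the lane, opened the fingers and withdrew.
- **Catch:** The jar sprang back about 4 mm from the hard stop, then stayed put while the fingers withdrew 8.6 mm and through the last pictures. I inferred that the catch is up from this; the shoe and catch readings were not available to me.
- **Clip angle:** The lever lies on the lane axis within about 3° in the top view. The picture cues disagreed slightly: the visible lever strip read about 7°, and the hinge-to-wire line about 12°, against an expected 10°. All of these are inside the 8.6° tolerance.
- **Sideways position:** The lid appears about 1.6 mm off the exit line, within the 6 mm allowed.
- **Bystanders:** I did not touch the other jars or the tube rack, though I did not measure their positions again at the end.

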